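# Load the screwdriving fixture: flange in its nest, bar against the stops

## Task

Load the screwdriving fixture for the next assembly: seat the blue square flange, hub up, fully home in the green nest, then lay the bright aluminium bar on top of it, with its round end over the hub and its square end on the white rest pad. Push the bar up until its long edge touches both stop pins and its square end touches the end stop, and leave it lying flat there. Leave everything else on the bench where it is and standing as it is.

Things in the scene. Friction and masses are not known exactly. Their poses are not given: they have to be found in the camera images.
- fixture: Screwdriving fixture, bolted down: dark steel plate 270 x 140 x 10 mm. Origin: centre of its underside; x runs along it from nest to end stop, y to the side with the two stop pins, z up. Place and yaw vary. The bar is home with its own x along this x, its origin at x = -5, y = 0 and its underside at z = 32 mm. A finished arm lies 115 to 120 mm from the origin in +y; -y side and -x end are clear.
- nest (a point): Centre of the floor of the green square nest, at x = -80, y = 0, z = 10 mm in the fixture's frame, with its axes parallel to the fixture's. The cavity is 63 x 63 mm and 10 mm deep, its sides parallel to the fixture's x and y, its upper 6 mm widening to 68 x 68 mm at the top; the nest block is 87 x 87 mm, its top 20 mm above the bench.
- end_stop (a point): Middle of the contact face of the steel end stop, at x = 85, y = 0, z = 40 mm in the fixture's frame, axes parallel to the fixture's; the face looks along the fixture's -x. The block is 22 mm long in x, 44 mm wide in y, its top 44 mm above the bench.
- rest_pad (a point): Middle of the top of the white rest pad that carries the bar's square end: x = 62, y = -4, z = 32 mm in the fixture's frame; the pad is 32 mm long in x and 34 mm wide in y.
- pin_a (a point): Point on the first stop pin (steel, 12 mm diameter, top 46 mm above the bench) that the bar's long edge touches: x = -28, y = 15, z = 40 mm in the fixture's frame; the pin's axis is 6 mm further in +y.
- pin_b (a point): The same point on the second stop pin: x = 68, y = 15, z = 40 mm in the fixture's frame.
- bar: Bright aluminium bar, 180 x 30 mm, 16 mm thick, about 0.23 kg, lying flat on the rubber mat, any yaw. One end is a full half-round with a brass bush, the other is square. Origin: middle of its length (near its balance point), on the underside; x points along it to the square end, z up.
- bar_bore (a point): Middle of the brass-bushed bore at the round end, on the bar's underside, 75 mm from the bar's origin along its -x (15 mm from the tip of the round end).
- bar_end (a point): Middle of the bar's square end, on the underside, 90 mm from the bar's origin along its +x.
- flange: Blue flange: square plate 60 x 60 mm, 10 mm thick, with a round hub of 40 mm diameter standing 12 mm above it (22 mm in all), about 0.2 kg, lying hub up on the rubber mat. Origin: centre of its underside; x and y parallel to the plate's edges, z up; all four quarter turns fit the nest.
- mat: Black rubber mat 380 x 380 mm, 3 mm thick, fixed to the bench; origin at the centre of its underside. The bar, the flange, the tub and the tape roll lie on it, in any order, about 170 mm apart, and the mat and the fixture may lie left or right.
- tub: White closed tub, 64 mm diameter, 75 mm high, standing on the mat among the parts; origin at the centre of its underside. Leave it.
- tape_roll: Yellow roll of tape, 90 mm outer diameter, 24 mm high, lying on the mat among the parts; origin at the centre of its underside. Leave it.
- finished_a: Finished arm in dark steel beside the fixture, lying upside down: a bar 180 x 30 x 16 mm with the square flange and hub on it (38 mm high there); origin at the middle of the bar's underside, x along the bar away from the flange. Leave it.
- finished_b: A second finished arm like it, lying across the back of the bench. Leave it.
- driver: Red and black cordless driver lying on its side near the robot, 190 x 170 mm, 54 mm high; origin on its underside under the motor. Leave it.
- screwdriver: Blue-handled screwdriver, 200 mm long, lying near the robot; origin at the middle on its underside. Leave it.
Not all that is in view belongs to the job. Of the things that look like the flange, the larger one is meant.

How it is judged:
By the outcome, as a careful person would: the job done as asked, in the order asked, and still so for the second after the job is handed in, with the robot touching nothing.
It also fails if it takes over 72 s, if anything falls off the work surface, if the arm or the gripper's body presses on something with over 40 N, if the wrist force passes 120 N, or if a joint passes its speed limit or range.

## Robot

A 6-joint arm with a two-finger parallel gripper is mounted at the origin on the work surface. World frame = base frame: x ahead of the robot, y to its left, z up, the work surface at z = 0. Lengths are in m, angles in degrees, forces in N, time in s.
With the tool pointing down it reaches from about 0.4 to 0.825 m from the base axis. Payload 7 kg.
Tool frame: the origin (TCP) lies midway between the tips of the shut fingers; the grasp point (between the pads) lies ctrl.grasp_offset behind it (ctrl.grasp_offset is the distance from the TCP to the grasp point, in m); z points along the fingers, y is the line along which they close (so a half turn about z gives the same grasp; the last joint's range is limited). The gripper opens to 88 mm and grips with 3 to 60 N. Pads are 19 mm wide; open, the fingers measure 130 mm over their backs; the gripper's body (78 mm by 193 mm) begins 47 mm behind the grasp point.
Start: joints at [-56.832, 20.546, 0.682, 0, -70.136, -16.507], TCP at [0.194, -0.647, 0.227] pointing down, gripper open.
Joint ranges: [-176.03, 176.03], [-82.01, 121.73], [-58.28, 71.71], [-173.87, 95.51], [-174.79, -0.11], [-173.66, 173.66]. Speed limits (degrees/s): [136.94, 136.94, 172.46, 180, 180, 180].

## Interface

Orientations are given as [roll, pitch, yaw] about the fixed x, y, z axes, in that order (R = Rz(yaw) Ry(pitch) Rx(roll)).
In Python, from plant import ctrl gives the robot as it stands. The module is installed in compiled form; this text tells all that it offers.
- The arm moves only by the tool send_rows, never from a script. Its argument "increments" is a list that holds one entry, the list of rows, each a list of 4 numbers: the shift along the world's x, y, z normalised to -1 to 1, where 1 is 0.2 m, then the turn about the world's z normalised to -1 to 1, where 1 is 1.5 rad. In form: [[[x, y, z, roll], ...]]. A call has 1 to 12 rows; each row is the pose to reach, as a shift and turn from the pose commanded when the call began; what a row does not reach only later rows make up. A row lasts 1/8 s, in which the tool goes at most 62.5 mm and 10.7 degrees, less where a joint would pass 70% of its speed; a pose out of reach is approached as far as the arm can. A call with a number of a shift or a turn outside -1 to 1 is refused whole. A call with a gripper value outside its range is refused whole. "jaw" is the opening, from 0 (shut) to 1 (fully open), set as the call begins (left out, the last holds). The fingers move at their own pace and stop on an object; the grip force is fixed at half the most. Time passes only in rows, so rows that repeat a pose let the fingers close. It gives the time, the measured TCP pose, the force, the opening and the grip force at its end, in the units of the state.
- ctrl.get_obs(): the state, without advancing time (a new reading comes with each control period).
- ctrl.snapshot(name): name is "scene" or "top" or "wrist"; returns the picture (384x512x3 uint8, red, green, blue); there is no depth.
- ctrl.calibration(name): a dict with "mtx" (3x3 intrinsics, pixels), "eye" and "attitude" of the camera in the world. Camera axes: x right, y up, looking along -z (the intrinsics and any distortion apply to the point x, -y, -z); pixel columns grow to the right and rows downward; lengths in m; the calibration is good to about 2 mm. A picture is of the moment at which its call begins: read the wrist's pose just before it. calibration takes no time and is no camera call; for the wrist camera it gives the pose at the moment of the call.
- ctrl.close_job(): hands the job in; it is judged then, once.
Trained networks look in the newest picture that a camera, given by its name, has taken for a name from the list of things; names that differ only in an ending like _2 or _b are one class to them, and where a whole thing is asked for, a point or a joint stands for the part that bears it (a point fixed in the world has none). Each returns a list of dicts, best first, with "conf" (0 to 1); they miss things now and then, are a little off and sometimes report something else, mostly with a low value. They report only what shows in the picture. A call takes as long as a camera call. They do not tell look-alikes from the thing itself.
- ctrl.trace(thing, camera): "mask" (384x512 bool, what is visible of it) and "bbox" ([left, top, right, bottom] in pixels, round what is visible of it).
- ctrl.spot_point(thing, camera): "pixel" ([row, column] in pixels: a listed point, or the origin of a listed thing).
The state is a dict: "clock": time; "joint_pos": joint angles; "qvel": joint speeds; "tau": joint torques, N m; "tool_pos": TCP position; "orientation": TCP orientation; "force": force on the tool from outside, world axes, zero at the start; "moment": the same for the moment, N m; "opening": finger opening in m; "gripper_force": force on a finger pad.
Only numpy, scipy, OpenCV 4.12 (cv2) and the standard library are available. Lean on these libraries where they do the work, as an engineer would, in place of code of your own. Each camera call takes 0.05 s, during which the arm holds its last target. There are 200 camera calls.

## Working session

There is one attempt and no reset: what is moved stays moved. The work goes in short steps, Python scripts to look and compute and a tool call to move; the robot and the scene stay as the last step left them, time stands still between calls to the robot, and variables do not carry over. Pictures are saved under pics/ and viewed, at most 11 in all, crops included, and the job is handed in when it is done.

Besides the shell and the picture viewer there is one more tool, called after "Request:" as name(argument=value, ...) on one line, values as JSON. send_rows: Moves the arm, as the interface text tells. Its arguments: {"type":"object","properties":{"increments":{"type":"array"},"jaw":{"type":"number"}},"required":["increments"]}

```bash
mkdir -p pics
cat > h.py <<'E'
import numpy as np, cv2
from plant import ctrl
from scipy.spatial.transform import Rotation as R
def cam(n):
    c=ctrl.calibration(n); A=np.array(c["attitude"],float)
    if A.shape!=(3,3): A=R.from_euler('xyz',A,degrees=True).as_matrix()
    return np.array(c["mtx"]),np.array(c["eye"]),A,c
def ray(c,px):  # px=[row,col]
    d=np.linalg.inv(c[0])@np.array([px[1],px[0],1.]); d=np.array([d[0],-d[1],-d[2]])
    return c[1],c[2]@d
def onz(c,px,z):
    e,d=ray(c,px); return e+d*(z-e[2])/d[2]
def proj(c,p):
    q=c[2].T@(np.asarray(p)-c[1]); u=c[0]@np.array([q[0],-q[1],-q[2]]); return u[1]/u[2],u[0]/u[2]
def tri(c1,p1,c2,p2):
    e1,d1=ray(c1,p1);e2,d2=ray(c2,p2)
    t=np.linalg.lstsq(np.c_[d1,-d2],e2-e1,rcond=None)[0]
    a=e1+d1*t[0];b=e2+d2*t[1]; return (a+b)/2,np.linalg.norm(a-b)
def snap(n,f=None):
    c=cam(n);im=np.array(ctrl.snapshot(n))
    if f: cv2.imwrite(f"pics/{f}.png",im[...,::-1])
    return c,im
E
python3 - <<'E'
from h import *
np.set_printoptions(precision=4,suppress=True)
print(ctrl.get_obs(),ctrl.grasp_offset)
ims=[]
for n in["scene","top"]:
    c,im=snap(n); ims.append(im); print(n,c[3])
    for t in["fixture","nest","end_stop","rest_pad","pin_a","pin_b","bar","bar_bore","bar_end","flange","mat","tub","tape_roll","finished_a"]:
        print(t,[(np.round(r["pixel"],1).tolist(),round(r["conf"],2),onz(c,r["pixel"],0.01)[:2].round(3).tolist()) for r in ctrl.spot_point(t,n)[:3]])
cv2.imwrite("pics/a.png",cv2.resize(ims[1],(800,600))[...,::-1])
cv2.imwrite("pics/b.png",cv2.resize(ims[0],(800,600))[...,::-1])
E
```

```text
{'clock': 0.0, 'joint_pos': array([-56.8342,  20.5922,   0.6336,  -0.0215, -70.1364, -16.5076]), 'qvel': array([-0.0195,  0.048 , -0.0122,  0.0657, -0.0243, -0.0173]), 'tau': array([ -0.0001, -58.2721,  29.3052,   6.9971,   0.007 ,  -0.0002]), 'tool_pos': array([ 0.1933, -0.6462,  0.2256]), 'orientation': array([ 179.9032,   -0.0076, -163.3491]), 'force': array([-0.9058, -0.9589,  0.099 ]), 'moment': array([ 0.0333, -0.0299, -0.0038]), 'gripper_force': 0.0, 'opening': 0.08818637893190992} 0.0188
scene {'mtx': array([[466.4222,   0.    , 259.4576],
       [  0.    , 466.4222, 197.3079],
       [  0.    ,   0.    ,   1.    ]]), 'eye': array([1.3928, 0.2919, 1.3101]), 'attitude': array([ 36.4294,  -0.9635, 111.0403])}
fixture [([195.4, 205.9], 0.59, [0.55, -0.208])]
nest [([210.6, 224.6], 0.69, [0.585, -0.122])]
end_stop [([172.3, 190.4], 0.84, [0.477, -0.303])]
rest_pad [([178.4, 198.3], 0.79, [0.492, -0.265])]
pin_a [([198.3, 208.9], 0.92, [0.558, -0.193]), ([181.0, 191.8], 0.59, [0.511, -0.281])]
pin_b [([198.3, 208.9], 0.92, [0.558, -0.193]), ([181.0, 191.8], 0.59, [0.511, -0.281])]
[... 1069 characters left out ...]
, 0.69, [0.579, -0.191])]
pin_b [([195.4, 336.1], 0.71, [0.531, -0.274]), ([179.8, 307.6], 0.69, [0.579, -0.191])]
bar [([156.7, 137.0], 0.95, [0.651, 0.314]), ([158.7, 196.9], 0.74, [0.644, 0.138])]
bar_bore [([184.5, 137.6], 0.7, [0.567, 0.309])]
bar_end [([128.7, 133.7], 0.59, [0.738, 0.328])]
flange [([155.0, 198.1], 0.86, [0.656, 0.134]), ([257.8, 261.9], 0.78, [0.352, -0.052])]
mat [([180.6, 306.1], 0.67, [0.576, -0.186]), ([182.3, 164.2], 0.63, [0.573, 0.232]), ([156.9, 135.2], 0.46, [0.65, 0.32])]
tub [([212.6, 140.9], 0.79, [0.485, 0.296])]
tape_roll [([207.7, 195.7], 0.81, [0.498, 0.139])]
finished_a [([116.3, 247.3], 0.83, [0.777, -0.013]), ([156.8, 324.4], 0.64, [0.649, -0.244])]
```

View pics/a.png

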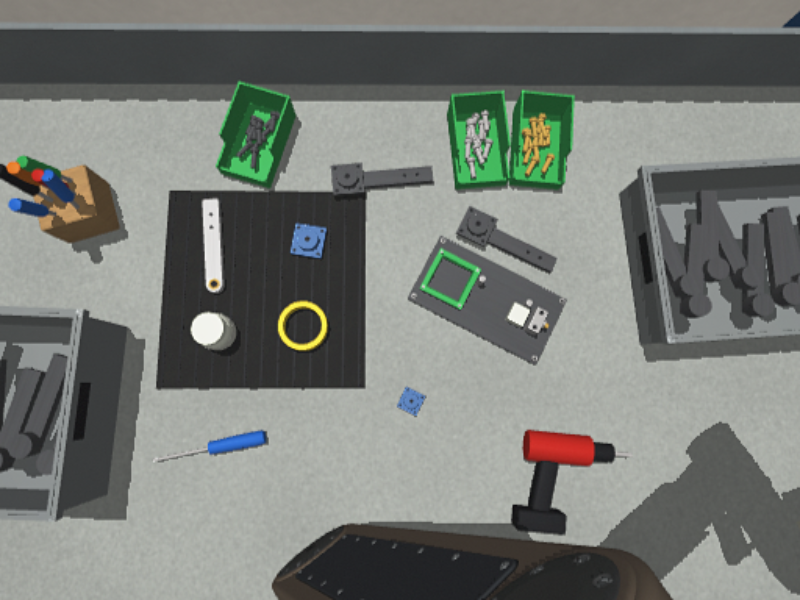

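View pics/b.png

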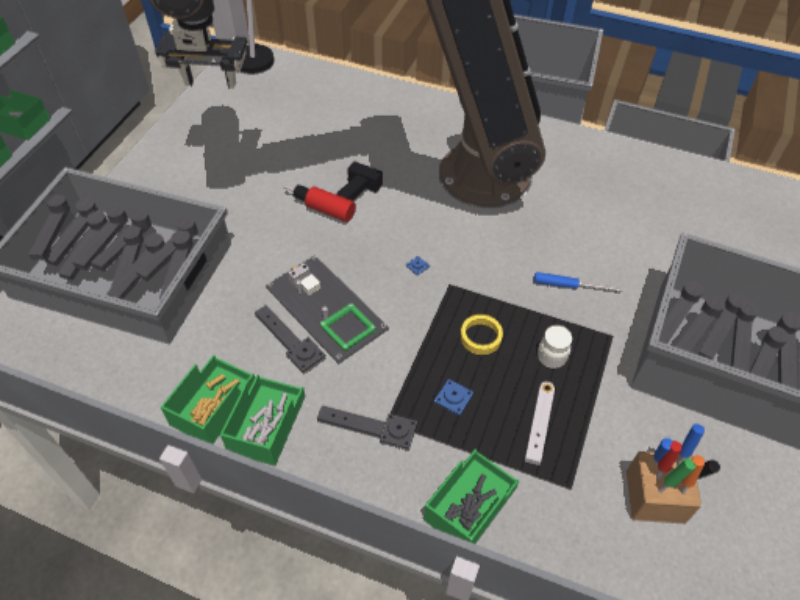

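The top view shows the flange at (308,240), the bar at (212,245) with its bush at the bottom, and the fixture at about (487,300) with its nest upper left, all in the 800-px picture. The small blue look-alike is at (411,401). I'll bring the wrist camera over the fixture next.

Request:
send_rows(increments=[[[0.5,0.5,0.4,0],[1,1,0.6,0],[1,1,0.6,0],[1,1,0.6,0],[1,1,0.6,0],[1,1,0.6,0]]])

```text
clock: 2.25
tool_pos: [0.3964, -0.4448, 0.3488]
orientation: [-179.8, 0.2, -163.1]
force: [-0.3, -0.2, -0.5]
opening: 0.0877
gripper_force: 0.0
```

Request:
send_rows(increments=[[[0.3,0.8,0,0],[0.3,0.8,0,0],[0.3,0.8,0,0],[0.3,0.8,0,0],[0.3,0.8,0,0]]])

```text
clock: 2.88
tool_pos: [0.4532, -0.287, 0.3464]
orientation: [180.0, -0.0, -163.3]
force: [-0.8, -0.9, -0.5]
opening: 0.088
gripper_force: 0.0
```

```bash
cat > look.py <<'E'
from h import *
import sys,pickle
np.set_printoptions(precision=4,suppress=True)
def look(tag,things):
    o=ctrl.get_obs(); print("t",o["clock"],o["tool_pos"],o["orientation"],o["opening"])
    c,im=snap("wrist",tag); print("cam",c[1],c[3]["attitude"]); out={}
    for t in things:
        out[t]=[(np.array(r["pixel"]),r["conf"]) for r in ctrl.spot_point(t,"wrist")]
        print(t,[(p.round(1).tolist(),round(f,2),onz(c,p,0.03)[:2].round(4).tolist()) for p,f in out[t]])
    pickle.dump((c[:3],im,out),open(tag+".pkl","wb"))
look(sys.argv[1],sys.argv[2:])
E
python3 look.py w1 fixture nest end_stop rest_pad pin_a
```

```text
t 2.875 [ 0.4532 -0.287   0.3464] [ 179.9973   -0.0203 -163.3253] 0.08801053940056422
cam [ 0.388  -0.3061  0.5048] [-14.5544   0.0236 106.6496]
fixture [([214.2, 284.4], 0.69, [0.5336, -0.2078])]
nest [([247.6, 312.4], 0.68, [0.5796, -0.1395]), ([191.5, 249.8], 0.57, [0.5115, -0.2773])]
end_stop [([189.8, 252.9], 0.74, [0.5071, -0.2731])]
rest_pad [([195.2, 261.2], 0.58, [0.5122, -0.2567]), ([240.5, 290.2], 0.44, [0.5779, -0.1823])]
pin_a [([241.7, 291.7], 0.76, [0.5793, -0.179]), ([204.6, 250.7], 0.67, [0.5336, -0.2692]), ([260.1, 244.8], 0.33, [0.6385, -0.2494])]
```

View pics/w1.png

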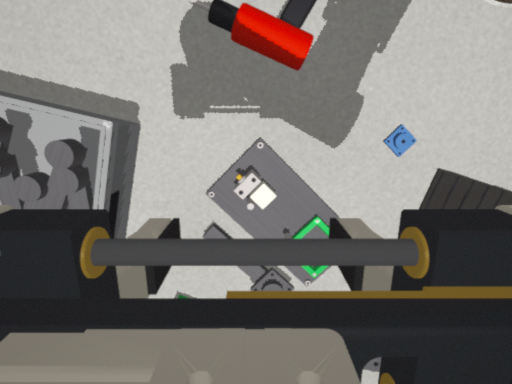

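The wrist camera sits behind the tool, and the gripper hides everything below about row 210. The fixture is at (275,215), with the green nest partly hidden at (315,245). I'll move further out and take two views.

Request:
send_rows(increments=[[[0.35,0.2,-0.2,0],[0.8,0.5,-0.5,0],[0.8,0.5,-0.5,0],[0.8,0.5,-0.5,0],[0.8,0.5,-0.5,0],[0.8,0.5,-0.5,0]]])

```text
clock: 3.92
tool_pos: [0.6132, -0.1875, 0.2473]
orientation: [-180.0, 0.0, -163.4]
force: [0.2, 0.7, 0.6]
opening: 0.0873
gripper_force: 0.0
```

```bash
python3 look.py w2 nest end_stop rest_pad pin_a
```

```text
t 3.925 [ 0.6132 -0.1875  0.2473] [-179.9677    0.0277 -163.367 ] 0.08733875292485642
cam [ 0.5478 -0.2065  0.4056] [-14.602    0.0563 106.6031]
nest [([66.8, 206.5], 0.74, [0.5102, -0.2787])]
end_stop [([65.1, 206.1], 0.67, [0.5085, -0.2797])]
rest_pad [([74.6, 226.3], 0.81, [0.5119, -0.2533])]
pin_a [([83.4, 210.8], 0.84, [0.5272, -0.269]), ([138.6, 265.8], 0.67, [0.5721, -0.1841])]
```

Request:
send_rows(increments=[[[0.1,0.3,0.1,0],[0.1,0.5,0.1,0],[0.1,0.5,0.1,0],[0.1,0.5,0.1,0]]])

```text
clock: 4.68
tool_pos: [0.6333, -0.0869, 0.267]
orientation: [-180.0, 0.0, -163.3]
force: [0.1, -0.0, 0.3]
opening: 0.0879
gripper_force: 0.0
```

```bash
python3 look.py w3 nest end_stop rest_pad pin_a; python3 -c "
import cv2,numpy as np
cv2.imwrite('pics/c.png',np.hstack([cv2.resize(cv2.imread(f'pics/w{i}.png'),(400,300)) for i in (2,3)]))"
```

```text
t 4.675 [ 0.6333 -0.0869  0.267 ] [-179.9882    0.0316 -163.3141] 0.08785924604988807
cam [ 0.5679 -0.106   0.4253] [-14.6      0.0345 106.6536]
nest [([117.7, 234.6], 0.62, [0.579, -0.1304])]
end_stop [([23.2, 130.8], 0.72, [0.5066, -0.284])]
rest_pad [([32.3, 150.1], 0.95, [0.5098, -0.2591])]
pin_a [([43.4, 135.9], 0.74, [0.5273, -0.2737]), ([104.0, 192.7], 0.71, [0.578, -0.1881])]
```

View pics/c.png

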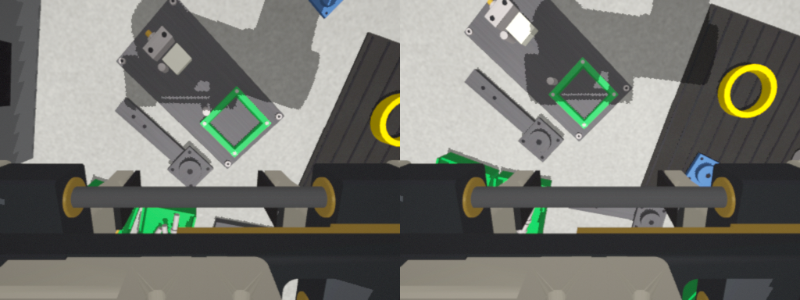

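Views 2 and 3 show the nest clearly at about (236,122) and (182,95) in the half-size pictures. Two views of the mat are next.

Request:
send_rows(increments=[[[0.1,0.3,0.05,0],[0.3,1,0.2,0],[0.3,1,0.2,0],[0.3,1,0.2,0],[0.3,1,0.2,0],[0.3,1,0.2,0]]])

```text
clock: 5.68
tool_pos: [0.6933, 0.1123, 0.3062]
orientation: [-180.0, -0.1, -163.4]
force: [-0.1, 1.0, -0.0]
opening: 0.0877
gripper_force: 0.0
```

```bash
python3 look.py w4 flange bar bar_bore bar_end
```

```text
t 5.675 [0.6933 0.1123 0.3062] [-179.9919   -0.0501 -163.382 ] 0.08766804274316188
cam [0.6281 0.0932 0.4645] [-14.5229   0.0328 106.5888]
flange [([145.2, 276.4], 0.61, [0.6603, 0.1374])]
bar [([171.1, 380.1], 0.65, [0.6525, 0.3023])]
bar_bore [([124.0, 397.6], 0.85, [0.5796, 0.2994])]
bar_end [([219.4, 364.8], 0.56, [0.7326, 0.3095])]
```

Request:
send_rows(increments=[[[0.03,0.3,0,0],[0.03,0.5,0,0],[0.03,0.5,0,0],[0.03,0.5,0,0]]])

```text
clock: 6.42
tool_pos: [0.6994, 0.2129, 0.3066]
orientation: [-180.0, -0.0, -163.3]
force: [-0.1, -0.6, 0.4]
opening: 0.0875
gripper_force: 0.0
```

```bash
python3 look.py w5 flange bar bar_bore bar_end; python3 -c "
from h import *
print(ctrl.get_obs()['joint_pos'],cam('wrist')[0])
import cv2,numpy as np
cv2.imwrite('pics/d.png',np.hstack([cv2.resize(cv2.imread(f'pics/w{i}.png'),(400,300)) for i in (4,5)]))"
```

```text
t 6.425 [0.6994 0.2129 0.3066] [-179.9887   -0.0101 -163.3361] 0.08745703661147801
cam [0.6341 0.1938 0.4649] [-14.5616   0.0368 106.6317]
flange [([120.4, 218.2], 0.72, [0.6567, 0.1448])]
bar [([151.2, 323.8], 0.83, [0.6548, 0.3095])]
bar_bore [([99.1, 338.5], 0.98, [0.5779, 0.3039])]
bar_end [([198.6, 309.9], 0.98, [0.7313, 0.3142])]
[ 3.20903177e+01  2.41418858e+01  1.63509899e+01  2.26719431e-03
 -8.21867135e+01 -1.05496909e+02] [[286.93571239   0.         254.24545033]
 [  0.         286.93571239 189.6201902 ]
 [  0.           0.           1.        ]]
```

View pics/d.png

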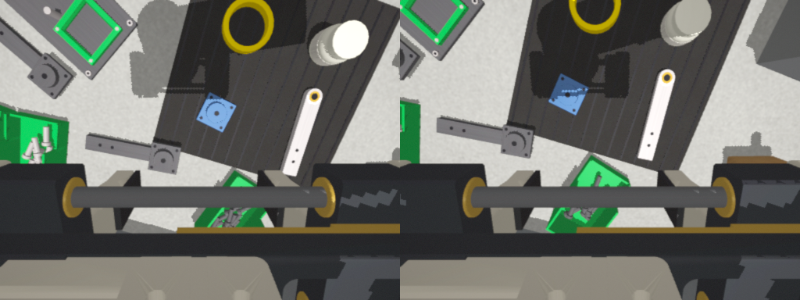

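```bash
cat > fit.py <<'E'
from h import *
import pickle
from scipy.optimize import least_squares
np.set_printoptions(precision=4,suppress=True)
def box(lx,ly,z0,z1,cx=0,cy=0): return np.array([[cx+a*lx/2,cy+b*ly/2,z] for a in(-1,1) for b in(-1,1) for z in(z0,z1)])
def disc(r,z,cx=0): t=np.linspace(0,2*np.pi,48); return np.c_[cx+r*np.cos(t),r*np.sin(t),0*t+z]
NEST=box(.087,.087,0,.010)
FLANGE=np.r_[box(.06,.06,0,.01),disc(.02,.022)]
BAR=np.r_[box(.165,.03,0,.016,.0075),disc(.015,0,-.075),disc(.015,.016,-.075)]
def hsv(im,lo,hi): return cv2.inRange(cv2.cvtColor(im,cv2.COLOR_RGB2HSV),lo,hi)
COL={'green':((50,130,50),(80,255,255)),'blue':((98,70,60),(125,255,255)),'white':((0,0,150),(179,60,255))}
def hullof(c,im,col,guess,pts):
    m=hsv(im,*COL[col]); m=cv2.morphologyEx(m,cv2.MORPH_CLOSE,np.ones((5,5)))
    g=[proj(c,p)[::-1] for p in place(pts,guess)]
    roi=np.zeros_like(m); cv2.fillConvexPoly(roi,cv2.convexHull(np.float32(g)).astype(int),255)
    roi=cv2.dilate(roi,np.ones((25,25))); m&=roi
    n,l,s,_=cv2.connectedComponentsWithStats(m); k=1+np.argmax(s[1:,4]); m=(l==k).astype(np.uint8)
    ct=max(cv2.findContours(m,cv2.RETR_EXTERNAL,cv2.CHAIN_APPROX_NONE)[0],key=len)
    h=cv2.convexHull(ct)[:,0].astype(float); cen=h.mean(0); h+=0.5*(h-cen)/np.linalg.norm(h-cen,axis=1)[:,None]
    # resample hull evenly
    h=np.r_[h,h[:1]]; d=np.r_[0,np.cumsum(np.linalg.norm(np.diff(h,axis=0),axis=1))]
    t=np.linspace(0,d[-1],80,endpoint=False); return np.c_[np.interp(t,d,h[:,0]),np.interp(t,d,h[:,1])]
def place(pts,v): return pts@R.from_euler('z',v[3],degrees=True).as_matrix().T+np.array(v[:3])
def fit(tags,col,pts,guess,zfix=None):
    V=[]
    for t in tags:
        c,im,_=pickle.load(open(t+'.pkl','rb')); V.append((c,hullof(c,im,col,guess,pts)))
    def res(v):
        v=[v[0],v[1],v[2] if zfix is None else zfix,v[3]*100]; r=[]
        for c,h in V:
            g=cv2.convexHull(np.float32([proj(c,p)[::-1] for p in place(pts,v)]))
            r+=[cv2.pointPolygonTest(g,(float(x),float(y)),True) for x,y in h]
        return np.array(r)
    s=least_squares(res,[guess[0],guess[1],guess[2],guess[3]/100],loss='soft_l1',diff_step=1e-4,x_scale=[.01,.01,.01,.05])
    v=s.x.copy(); v[3]*=100; r=res(s.x); 
    if zfix is not None: v[2]=zfix
    print(tags,v,'rms px',np.sqrt((r**2).mean()).round(2)); return v
E
python3 - <<'E'
from fit import *
for z in(None,.010): fit(['w2','w3'],'green',NEST,[.583,-.13,.01,-120],z)
for t in('w2','w3','w4'): fit([t],'green',NEST,[.583,-.13,.01,-120],.010)
for z in(None,.003): fit(['w4','w5'],'blue',FLANGE,[.66,.14,.003,-10],z)
for t in('w4','w5'): fit([t],'blue',FLANGE,[.66,.14,.003,-10],.003)
for z in(None,.003): fit(['w4','w5'],'white',BAR,[.655,.31,.003,5],z)
for t in('w4','w5'): fit([t],'white',BAR,[.655,.31,.003,5],.003)
# triangulated pin/pad/stop w2/w3
a=pickle.load(open('w2.pkl','rb'));b=pickle.load(open('w3.pkl','rb'))
for n,i,j in(('end_stop',0,0),('rest_pad',0,0),('pin_a',0,0),('pin_a',1,1)): print(n,tri(a[0],a[2][n][i][0],b[0],b[2][n][j][0]))
E
```

```text
['w2', 'w3'] [   0.5826   -0.1305    0.0114 -118.0523] rms px 0.23
['w2', 'w3'] [   0.5827   -0.1305    0.01   -118.0746] rms px 0.28
['w2'] [   0.5826   -0.1303    0.01   -118.0391] rms px 0.22
['w3'] [   0.5827   -0.1306    0.01   -118.1114] rms px 0.31
['w4'] [   0.5826   -0.1308    0.01   -118.1196] rms px 1.68
['w4', 'w5'] [ 0.6591  0.1384  0.0106 -9.7108] rms px 0.65
['w4', 'w5'] [ 0.6596  0.1383  0.003  -9.7373] rms px 0.8
['w4'] [ 0.6595  0.1382  0.003  -9.5469] rms px 0.83
['w5'] [ 0.6597  0.1383  0.003  -9.9038] rms px 0.77
['w4', 'w5'] [0.6504 0.3185 0.0048 5.115 ] rms px 1.08
['w4', 'w5'] [0.6505 0.3191 0.003  5.1045] rms px 1.11
['w4'] [0.6506 0.3202 0.003  5.3076] rms px 1.34
['w5'] [0.6504 0.3188 0.003  5.0915] rms px 0.42
end_stop (array([ 0.5098, -0.2762,  0.0476]), np.float64(0.0010373189091743098))
rest_pad (array([ 0.5136, -0.2504,  0.0527]), np.float64(0.0009942532331268187))
pin_a (array([ 0.5286, -0.2661,  0.0476]), np.float64(0.0009664086463112665))
pin_a (array([ 0.5745, -0.1852,  0.0416]), np.float64(0.006394456147467405))
```

Request:
send_rows(increments=[[[-0.05,-0.1,-0.2,0.12],[-0.1,-0.2,-0.4,0.24],[-0.201,-0.373,-0.6,0.36],[-0.201,-0.373,-0.9,0.5],[-0.201,-0.373,-1,0.62],[-0.201,-0.373,-1,0.74],[-0.201,-0.373,-1,0.74],[-0.201,-0.373,-1,0.74]]])

```text
clock: 7.68
tool_pos: [0.6596, 0.1386, 0.1071]
orientation: [-180.0, 0.0, -100.0]
force: [0.5, 0.7, 0.7]
opening: 0.0874
gripper_force: 0.0
```

```bash
python3 look.py w6 flange
python3 - <<'E'
from fit import *
fit(['w6'],'blue',FLANGE,[.66,.1385,.003,-9.7],.003)
fit(['w4','w5','w6'],'blue',FLANGE,[.66,.1385,.003,-9.7])
fit(['w4','w5','w6'],'blue',FLANGE,[.66,.1385,.003,-9.7],.003)
E
```

```text
t 7.675 [0.6596 0.1386 0.1071] [-179.9553    0.0346  -99.9902] 0.08741156582989913
cam [0.6473 0.0721 0.2654] [-14.6168  -0.0012 169.9819]
flange [([189.6, 253.0], 0.83, [0.659, 0.1324])]
['w6'] [ 0.6599  0.1383  0.003  -9.6859] rms px 0.58
['w4', 'w5', 'w6'] [ 0.6596  0.1378  0.0062 -9.682 ] rms px 0.65
['w4', 'w5', 'w6'] [ 0.6597  0.1383  0.003  -9.7063] rms px 0.74
```

View pics/w6.png

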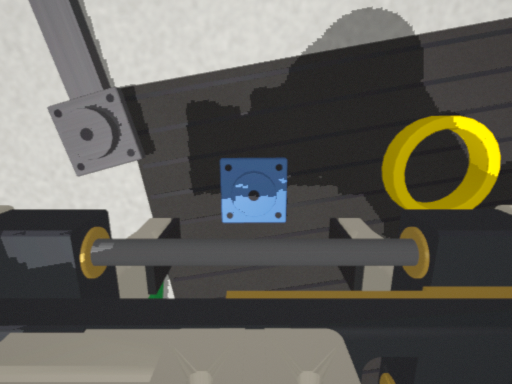

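The flange sits at (253,190), square to the fingers, and the fit agrees with the earlier views to within 1 mm. Now to descend and grip the hub.

Request:
send_rows(increments=[[[0,0,-0.2,0],[0,0,-0.35,0],[0,0,-0.457,0],[0,0,-0.457,0],[0,0,-0.457,0]]])

```text
clock: 8.4
tool_pos: [0.66, 0.139, 0.0163]
orientation: [-179.9, 0.0, -99.8]
force: [-0.1, 0.1, 0.6]
opening: 0.0875
gripper_force: 0.0
```

Request:
send_rows(increments=[[[0,0,0,0],[0,0,0,0],[0,0,0,0],[0,0,0,0],[0,0,0,0],[0,0,0,0],[0,0,0,0],[0,0,0,0]]], jaw=0)

```text
clock: 9.4
tool_pos: [0.6594, 0.1388, 0.0151]
orientation: [-180.0, 0.0, -99.7]
force: [0.7, -0.6, 0.6]
opening: 0.039
gripper_force: 30.0
```

Request:
send_rows(increments=[[[0,0,0.15,0],[0,0,0.4,0],[-0.1,-0.25,0.5,-0.05],[-0.2,-0.5,0.5,-0.1],[-0.3,-0.75,0.5,-0.15],[-0.385,-0.95,0.5,-0.214],[-0.385,-0.95,0.5,-0.214]]])

```text
clock: 10.28
tool_pos: [0.5801, -0.0538, 0.1148]
orientation: [179.9, -0.0, -118.4]
force: [1.0, -0.6, -3.0]
opening: 0.0386
gripper_force: 30.0
```

Request:
send_rows(increments=[[[0,-0.2,0,0],[0,-0.395,0,0],[0,-0.395,0,0],[0,-0.395,0,0]]])

```text
clock: 10.78
tool_pos: [0.5822, -0.1299, 0.1147]
orientation: [180.0, -0.0, -118.1]
force: [0.0, 0.6, -2.4]
opening: 0.0388
gripper_force: 30.0
```

```bash
python3 look.py w7 flange
python3 - <<'E'
from fit import *
o=ctrl.get_obs(); p=o["tool_pos"]
g=[p[0],p[1],p[2]-.0125,-28.07]
fit(['w7'],'blue',FLANGE,g,g[2])
for ts in(['w7'],['w2','w3','w7']): fit(ts,'green',NEST,[.5827,-.1305,.01,-118.07],.01)
print(o["opening"],o["gripper_force"])
E
```

```text
t 10.775 [ 0.5822 -0.1299  0.1147] [ 179.9593   -0.0061 -118.1407] 0.0388151597636796
cam [ 0.5499 -0.1894  0.2731] [-14.5663  -0.0675 151.8291]
flange [([227.9, 254.2], 0.79, [0.5965, -0.102]), ([145.4, 505.3], 0.72, [0.3749, -0.0676])]
['w7'] [  0.5815  -0.1296   0.1025 -27.6305] rms px 15.47
['w7'] [   0.5831   -0.1299    0.01   -118.1389] rms px 15.45
['w2', 'w3', 'w7'] [   0.5829   -0.1302    0.01   -118.0408] rms px 8.97
0.038930507817112686 29.999279379844666
```

View pics/w7.png

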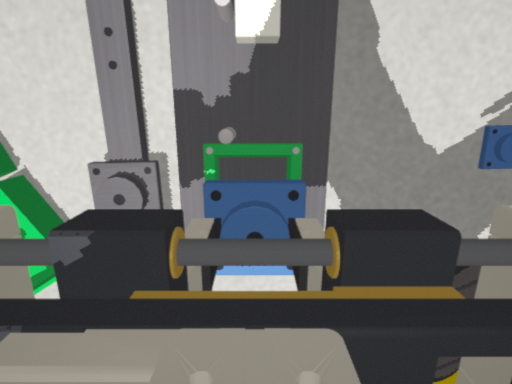

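The flange hangs level at (255,215), and its front edge on row 180 is parallel to the nest's on row 144. I'll check the lateral offsets numerically.

Run:
```python
from fit import *
c,im,_=pickle.load(open('w7.pkl','rb'))
def edges(col,rows,roi):
    m=hsv(im,*COL[col]); m[:, :roi[0]]=0; m[:,roi[1]:]=0
    return [(r,np.flatnonzero(m[r])[[0,-1]]) for r in rows],[(x,np.flatnonzero(m[:,x])[0]) for x in range(215,300,20)]
fb=edges('blue',(190,200,206),(150,400)); ng=edges('green',(148,152,160,170),(195,330)); print(fb,ng)
d=np.deg2rad(-118.07); X=np.array([np.cos(d),np.sin(d)]);Y=np.array([-X[1],X[0]]); N=np.array([.5827,-.1305])
def fx(p): return (p[:2]-N)@X*1000,(p[:2]-N)@Y*1000
for r,(a,b) in fb[0]: print('flange y',[round(fx(onz(c,(r,q),.1125))[1],1) for q in(a-.5+.5*0,b+.5)])
print('flange x front',[round(fx(onz(c,(q-.5,x),.1125))[0],1) for x,q in fb[1]])
for r,(a,b) in ng[0]: print('nest y',[round(fx(onz(c,(r,q),.02))[1],1) for q in(a-.5,b+.5)])
print('nest x front',[round(fx(onz(c,(q-.5,x),.02))[0],1) for x,q in ng[1]])
```

```text
([(190, array([203, 305])), (200, array([204, 305])), (206, array([204, 304]))], [(215, np.int64(180)), (235, np.int64(180)), (255, np.int64(180)), (275, np.int64(179)), (295, np.int64(180))]) ([(148, array([203, 302])), (152, array([204, 301])), (160, array([204, 301])), (170, array([204, 301]))], [(215, np.int64(143)), (235, np.int64(143)), (255, np.int64(143)), (275, np.int64(143)), (295, np.int64(143))])
flange y [np.float64(28.6), np.float64(-31.0)]
flange y [np.float64(28.3), np.float64(-31.2)]
flange y [np.float64(28.5), np.float64(-30.8)]
flange x front [np.float64(31.7), np.float64(31.7), np.float64(31.6), np.float64(32.2), np.float64(31.6)]
nest y [np.float64(44.0), np.float64(-43.9)]
nest y [np.float64(43.2), np.float64(-43.1)]
nest y [np.float64(43.6), np.float64(-43.4)]
nest y [np.float64(44.0), np.float64(-43.8)]
nest x front [np.float64(44.2), np.float64(44.2), np.float64(44.2), np.float64(44.1), np.float64(44.1)]
```

Request:
send_rows(increments=[[[0.008,0.0025,-0.2,0],[0.008,0.0025,-0.35,0],[0.008,0.0025,-0.4,0],[0.008,0.0025,-0.42,0],[0.008,0.0025,-0.42,0]]])

```text
clock: 11.5
tool_pos: [0.5846, -0.1295, 0.0319]
orientation: [-179.9, 0.0, -118.1]
force: [-0.2, 0.0, -2.1]
opening: 0.0389
gripper_force: 30.0
```

Request:
send_rows(increments=[[[0,0,-0.012,0],[0,0,-0.024,0],[0,0,-0.036,0],[0,0,-0.044,0],[0,0,-0.046,0]]])

```text
clock: 12.12
tool_pos: [0.5838, -0.1298, 0.0221]
orientation: [180.0, -0.0, -118.1]
force: [-1.7, 1.2, 3.3]
opening: 0.039
gripper_force: 30.0
```

Contact came at the expected floor height (TCP 0.0221, force up by 5 N). Release and retreat.

Request:
send_rows(increments=[[[0,0,0,0],[0,0,0,0],[0,0,0,0],[0,0,0,0]]], jaw=1)

```text
clock: 12.62
tool_pos: [0.584, -0.1298, 0.022]
orientation: [-180.0, 0.0, -118.1]
force: [-0.7, -0.5, -0.4]
opening: 0.0731
gripper_force: 0.0
```

Request:
send_rows(increments=[[[0,0,0.15,0],[0,0,0.4,0],[0.1,0.1,0.7,0],[0.22,0.2,0.9,0],[0.22,0.2,0.9,0],[0.22,0.2,0.9,0]]])

```text
clock: 13.38
tool_pos: [0.6273, -0.0896, 0.2013]
orientation: [179.9, -0.0, -118.1]
force: [-0.8, 0.1, 0.2]
opening: 0.0873
gripper_force: 0.0
```

```bash
python3 look.py w8 flange
python3 - <<'E'
from fit import *
fit(['w8'],'green',NEST,[.5827,-.1305,.01,-118.07],.01)
fit(['w8'],'blue',FLANGE,[.5827,-.1305,.01,-28.07],.01)
E
```

```text
t 13.375 [ 0.6273 -0.0896  0.2013] [ 179.9431   -0.0065 -118.1277] 0.08733999335528393
cam [ 0.5951 -0.1491  0.3596] [-14.5683  -0.0839 151.8426]
flange [([88.1, 473.2], 0.81, [0.3712, -0.0614]), ([125.3, 271.3], 0.68, [0.583, -0.13])]
['w8'] [   0.5825   -0.1306    0.01   -118.1062] rms px 0.33
['w8'] [  0.5831  -0.13     0.01   -28.118 ] rms px 0.25
```

View pics/w8.png

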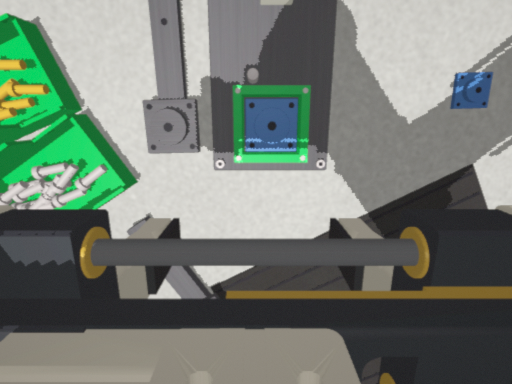

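The flange is seated: the fit at floor height has 0.25 px rms and its yaw matches the nest. Next, the bar.

Request:
send_rows(increments=[[[-0.05,0.2,0.1,0.12],[-0.1,0.35,0.25,0.24],[-0.15,0.5,0.25,0.36],[-0.2,0.65,0.25,0.48],[-0.235,0.8,0.25,0.6],[-0.235,1,0.25,0.717],[-0.235,1,0.25,0.717]]])

```text
clock: 14.35
tool_pos: [0.5802, 0.1117, 0.2507]
orientation: [179.9, 0.0, -56.3]
force: [0.7, -1.0, -1.2]
opening: 0.0876
gripper_force: 0.0
```

Request:
send_rows(increments=[[[0,0.2,0,0.12],[0,0.35,0,0.24],[0,0.5,0,0.36],[0,0.65,0,0.48],[0,0.8,0,0.6],[0,1,0,0.717],[0,1,0,0.717],[0,1,0,0.717],[0,1,0,0.717]]])

```text
clock: 15.48
tool_pos: [0.581, 0.309, 0.2518]
orientation: [180.0, 0.0, 5.0]
force: [-0.4, -0.3, 0.7]
opening: 0.0879
gripper_force: 0.0
```

```bash
python3 look.py w9 bar bar_bore bar_end
python3 - <<'E'
from fit import *
for t in(['w9'],['w5'],['w5','w9']): fit(t,'white',BAR,[.6504,.3188,.003,5.1],.003)
fit(['w5','w9'],'white',BAR,[.6504,.3188,.003,5.1])
E
```

```text
t 15.475 [0.581  0.309  0.2518] [179.9776   0.0216   4.9771] 0.08788015519293396
cam [0.6481 0.3152 0.4101] [-14.7131  -0.0586 -85.0557]
bar [([113.6, 253.7], 0.71, [0.6489, 0.3156])]
bar_bore [([167.2, 255.4], 0.88, [0.5798, 0.3073])]
bar_end [([38.0, 252.7], 0.77, [0.7363, 0.3243])]
['w9'] [0.6503 0.3174 0.003  4.8928] rms px 0.63
['w5'] [0.6504 0.3188 0.003  5.0863] rms px 0.42
['w5', 'w9'] [0.6504 0.318  0.003  4.8876] rms px 0.71
['w5', 'w9'] [0.65   0.3173 0.0082 4.9729] rms px 0.45
```

View pics/w9.png

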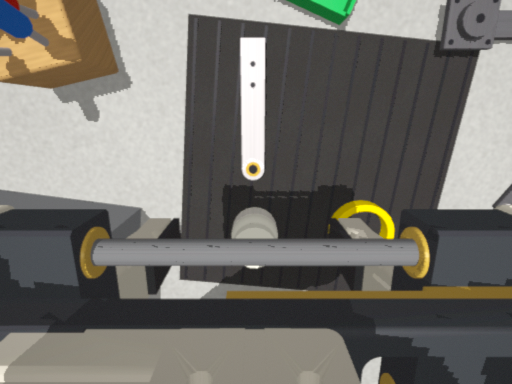

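The bar runs from its bush at (253,169) to its square end at (253,38), with yaw 5.0° and centre (0.6503, 0.3178). Grasp it at the middle.

Request:
send_rows(increments=[[[0.15,0.02,-0.1,0],[0.347,0.044,-0.3,0],[0.347,0.044,-0.6,0],[0.347,0.044,-0.9,0],[0.347,0.044,-0.9,0],[0.347,0.044,-0.9,0]]])

```text
clock: 16.42
tool_pos: [0.6518, 0.3197, 0.0746]
orientation: [-180.0, -0.2, 5.1]
force: [0.6, 0.1, 1.2]
opening: 0.0878
gripper_force: 0.0
```

Request:
send_rows(increments=[[[0,0,-0.15,0],[0,0,-0.25,0],[0,0,-0.33,0],[0,0,-0.33,0],[0,0,-0.33,0]]])

```text
clock: 17.05
tool_pos: [0.6509, 0.3194, 0.0068]
orientation: [-180.0, -0.1, 5.1]
force: [0.1, -0.3, 0.9]
opening: 0.0873
gripper_force: 0.0
```

Request:
send_rows(increments=[[[0,0,0,0],[0,0,0,0],[0,0,0,0],[0,0,0,0],[0,0,0,0],[0,0,0,0],[0,0,0,0],[0,0,0,0],[0,0,0,0]]], jaw=0)

```text
clock: 18.18
tool_pos: [0.6503, 0.3189, 0.0059]
orientation: [180.0, 0.0, 5.1]
force: [-0.3, -0.2, -0.4]
opening: 0.0298
gripper_force: 30.0
```

Request:
send_rows(increments=[[[0,0,0.1,0],[0,0,0.35,0],[0,0,0.65,0],[0,-0.2,0.7,-0.1],[-0.1,-0.4,0.7,-0.2],[-0.15,-0.6,0.7,-0.3],[-0.2,-0.8,0.7,-0.4],[-0.2,-1,0.7,-0.5],[-0.2,-1,0.7,-0.5]]])

```text
clock: 19.3
tool_pos: [0.6101, 0.1168, 0.1477]
orientation: [-179.9, -0.0, -38.1]
force: [0.9, 0.6, -1.6]
opening: 0.0296
gripper_force: 30.0
```

Request:
send_rows(increments=[[[-0.03,-0.2,0,-0.1],[-0.08,-0.4,0,-0.2],[-0.13,-0.6,0,-0.3],[-0.18,-0.8,0,-0.4],[-0.2,-1,0,-0.5],[-0.2,-1,0,-0.5]]])

```text
clock: 20.05
tool_pos: [0.5702, -0.0826, 0.147]
orientation: [-179.9, -0.0, -81.0]
force: [0.2, 0.2, -1.5]
opening: 0.0294
gripper_force: 30.0
```

Request:
send_rows(increments=[[[-0.05,-0.2,0,-0.1],[-0.1,-0.4,0,-0.2],[-0.135,-0.533,0,-0.3],[-0.135,-0.533,0,-0.4],[-0.135,-0.533,0,-0.434],[-0.135,-0.533,0,-0.434],[-0.135,-0.533,0,-0.434]]])

```text
clock: 20.92
tool_pos: [0.5437, -0.1869, 0.1463]
orientation: [-180.0, 0.0, -118.0]
force: [0.9, 1.5, -1.7]
opening: 0.0296
gripper_force: 30.0
```

```bash
python3 look.py w10 bar_end rest_pad end_stop pin_b
```

```text
t 20.925 [ 0.5437 -0.1869  0.1463] [-179.9722    0.0172 -117.9758] 0.02957114855853505
cam [ 0.5115 -0.2465  0.3046] [-14.5911   0.0014 151.9955]
bar_end [([71.2, 253.8], 0.85, [0.4941, -0.28])]
rest_pad []
end_stop []
pin_b [([99.5, 228.5], 0.86, [0.5258, -0.2696]), ([204.8, 230.9], 0.77, [0.5731, -0.1805])]
```

View pics/w10.png

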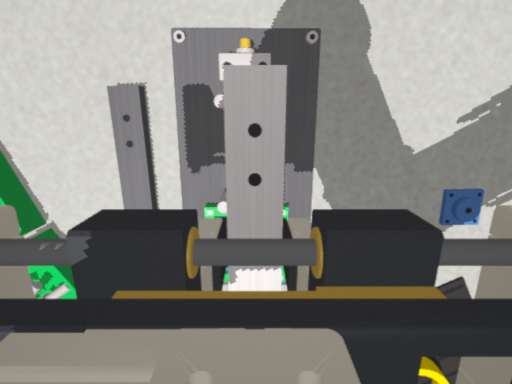

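Run:
```python
from fit import *
c,im,_=pickle.load(open('w10.pkl','rb'))
d=np.deg2rad(-118.07); X=np.array([np.cos(d),np.sin(d)]);Y=np.array([-X[1],X[0]]); N=np.array([.5827,-.1305])
def fx(p): return ((p[:2]-N)@X*1000-80).round(1),((p[:2]-N)@Y*1000).round(1)
g=cv2.GaussianBlur(cv2.cvtColor(im,cv2.COLOR_RGB2GRAY),(3,3),0).astype(float)
for r in (80,120,150,170,190):
    gx=np.abs(np.diff(g[r])); a=215+np.argmax(gx[215:235])+.5; b=276+np.argmax(gx[276:296])+.5
    print(r,a,b,fx(onz(c,(r,a),.1594)),fx(onz(c,(r,b),.1594)))
for x in(235,250,265,280):
    gy=np.abs(np.diff(g[:,x])); q=58+np.argmax(gy[58:76])+.5; print('end',x,q,fx(onz(c,(q,x),.1594)))
o=ctrl.get_obs(); print('tcp',fx(o['tool_pos']))
```

```text
80 219.5 286.5 (np.float64(71.9), np.float64(8.3)) (np.float64(72.0), np.float64(-23.6))
120 223.5 285.5 (np.float64(53.4), np.float64(6.8)) (np.float64(53.5), np.float64(-23.7))
150 224.5 284.5 (np.float64(38.7), np.float64(6.7)) (np.float64(38.7), np.float64(-23.6))
170 225.5 293.5 (np.float64(28.5), np.float64(6.4)) (np.float64(28.5), np.float64(-28.5))
190 225.5 282.5 (np.float64(17.8), np.float64(6.7)) (np.float64(17.9), np.float64(-23.1))
end 235 64.5 (np.float64(78.8), np.float64(0.8))
end 250 59.5 (np.float64(81.0), np.float64(-6.3))
end 265 64.5 (np.float64(78.8), np.float64(-13.3))
end 280 64.5 (np.float64(78.8), np.float64(-20.4))
tcp (np.float64(-11.3), np.float64(-7.9))
```

The bar is where planned: square end at fixture x 78.8, y -8.3, and parallel to the fixture. Lower it.

Request:
send_rows(increments=[[[0,0,-0.2,0],[0,0,-0.4,0],[0,0,-0.5,0],[0,0,-0.53,0],[0,0,-0.53,0]]])

```text
clock: 21.8
tool_pos: [0.5435, -0.1876, 0.0402]
orientation: [180.0, -0.0, -118.1]
force: [-0.4, -0.3, -1.2]
opening: 0.03
gripper_force: 30.0
```

Request:
send_rows(increments=[[[0,0,-0.01,0],[0,0,-0.02,0],[0,0,-0.025,0],[0,0,-0.027,0],[0,0,-0.027,0]]])

```text
clock: 22.42
tool_pos: [0.5433, -0.1876, 0.0349]
orientation: [-180.0, 0.0, -118.1]
force: [-0.8, 0.1, 2.1]
opening: 0.0296
gripper_force: 30.0
```

Request:
send_rows(increments=[[[0.006,-0.013,0,0],[0.012,-0.026,0,0],[0.019,-0.0385,0,0],[0.019,-0.0385,0,0],[0.019,-0.0385,0,0]]])

```text
clock: 23.05
tool_pos: [0.5476, -0.1955, 0.0348]
orientation: [-180.0, 0.0, -118.1]
force: [-0.7, 1.1, 4.7]
opening: 0.0295
gripper_force: 30.0
```

Request:
send_rows(increments=[[[-0.0012,-0.0022,0,0],[-0.0024,-0.0044,0,0],[-0.0036,-0.0066,0,0],[-0.0036,-0.0066,0,0],[-0.0036,-0.0066,0,0]]])

```text
clock: 23.68
tool_pos: [0.5476, -0.1956, 0.0349]
orientation: [-179.9, 0.1, -118.1]
force: [1.7, 8.4, 5.2]
opening: 0.0296
gripper_force: 30.0
```

End-stop contact: 8 N reaction and the tool no longer advances. Now push towards the pins.

Request:
send_rows(increments=[[[0.0022,-0.0012,0,0],[0.0044,-0.0024,0,0],[0.0066,-0.0035,0,0],[0.0066,-0.0035,0,0],[0.0066,-0.0035,0,0]]])

```text
clock: 24.3
tool_pos: [0.5477, -0.1957, 0.0348]
orientation: [180.0, 0.1, -118.1]
force: [-1.3, 13.1, 10.3]
opening: 0.0293
gripper_force: 30.0
```

Pins are in contact too: 7 N along -y and 11 N along -x. I'll loosen the jaws a little and press with the free finger so the bar aligns on both pins.

Request:
send_rows(increments=[[[0,0,0.005,0],[0,0,0.005,0],[0,0,0.005,0],[0,0,0.005,0]]], jaw=0.4)

```text
clock: 24.8
tool_pos: [0.5475, -0.1975, 0.0353]
orientation: [180.0, -0.0, -118.1]
force: [-0.1, 0.6, 0.2]
opening: 0.0351
gripper_force: 0.0
```

Request:
send_rows(increments=[[[0.004,-0.002,0,0],[0.008,-0.004,0,0],[0.012,-0.006,0,0],[0.014,-0.0075,0,0],[0.014,-0.0075,0,0],[0.014,-0.0075,0,0]]])

```text
clock: 25.55
tool_pos: [0.5502, -0.1987, 0.0355]
orientation: [180.0, -0.0, -118.1]
force: [-2.3, 1.3, 1.2]
opening: 0.0353
gripper_force: 1.0
```

Request:
send_rows(increments=[[[0.0033,-0.0018,0,0],[0.0066,-0.0035,0,0],[0.0055,-0.0055,0,0],[0.0043,-0.008,0,0],[0.0043,-0.008,0,0]]])

```text
clock: 26.18
tool_pos: [0.5501, -0.1993, 0.0352]
orientation: [179.9, 0.0, -118.2]
force: [-4.6, 8.4, 3.9]
opening: 0.035
gripper_force: 4.0
```

Request:
send_rows(increments=[[[-0.011,0.006,0,0],[-0.018,0.01,0,0],[-0.018,0.01,0,0],[-0.018,0.01,0,0]]], jaw=0.6)

```text
clock: 26.68
tool_pos: [0.548, -0.1985, 0.0357]
orientation: [-180.0, 0.0, -118.1]
force: [0.0, 0.2, -0.2]
opening: 0.0524
gripper_force: 0.0
```

Request:
send_rows(increments=[[[0,0,0.1,0],[0,0,0.35,0],[0.1,0.1,0.65,0],[0.2,0.15,0.9,0],[0.2,0.15,0.9,0],[0.2,0.15,0.9,0]]])

```text
clock: 27.42
tool_pos: [0.5874, -0.1682, 0.2151]
orientation: [180.0, 0.0, -118.1]
force: [0.4, 0.2, -0.8]
opening: 0.0526
gripper_force: 0.0
```

```bash
python3 look.py w11 bar bar_end bar_bore end_stop pin_a
python3 - <<'E'
import cv2
im=cv2.imread('pics/w11.png'); cv2.imwrite('pics/e.png',cv2.resize(im[0:210,130:410],(800,600)))
E
```

```text
t 27.425 [ 0.5874 -0.1682  0.2151] [ 179.9713    0.0164 -118.1379] 0.052632528502400314
cam [ 0.5551 -0.2277  0.3734] [-14.5898  -0.0539 151.8328]
bar [([133.8, 272.0], 0.9, [0.5465, -0.1988])]
bar_end [([55.2, 273.6], 0.92, [0.5059, -0.2737])]
bar_bore [([197.1, 274.3], 0.68, [0.5795, -0.1285])]
end_stop [([51.9, 270.7], 0.9, [0.5072, -0.2782])]
pin_a [([69.4, 259.3], 0.74, [0.5266, -0.2682]), ([155.4, 259.9], 0.73, [0.571, -0.183])]
```

View pics/e.png

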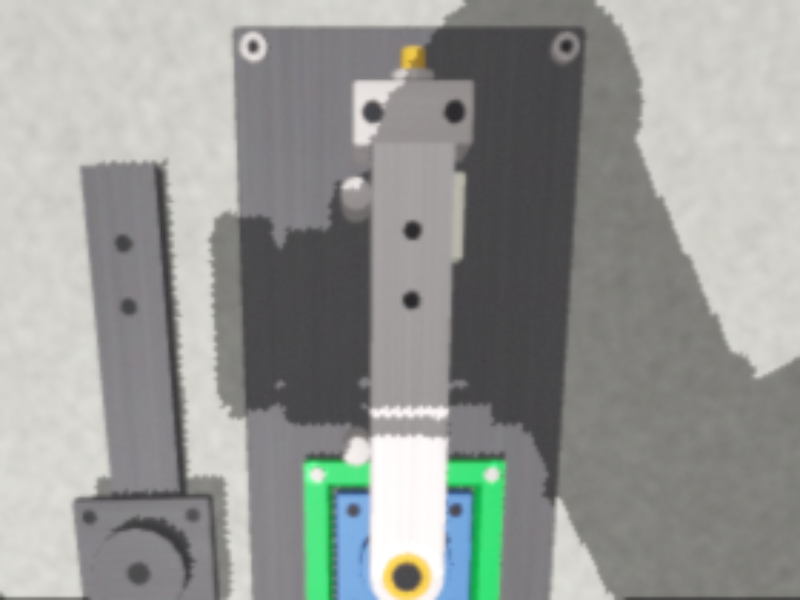

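The bar lies on the hub and pad, its long edge against both pins (crop pixels (357,195) and (360,450)) and its square end against the stop at (413,143). The pushes also ended in firm contact at both. I'm handing in.

```bash
python3 -c "
from plant import ctrl
print(ctrl.close_job())"
```

```text
the job is handed in; nothing more can be done
None
```

I seated the flange home in the nest, laid the bar flat on the hub and rest pad, pushed it against both pins and the end stop, and handed the job in at about 28 s; forces and the last picture showed contact, though a gap under about 0.5 mm would not show.

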